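# Find the release groove in a banjo hoop and press its key

## Task

A round banjo pot lies face up on the table; somewhere in the flat top of its metal hoop, on the side nearer the robot, is one release groove with a locking key in it. With closed fingers, touch the hoop's top lightly at the start point just beside the tailpiece, sweep the fingertip along the hoop's top round the near side, keeping light contact, until you find the groove, then press the key inside it fully down and come away. Do not lift or shove the pot, do not press hard, and leave the jar and the mug alone.

Things in the scene. Friction and masses are not known exactly. Their poses are not given: they have to be found in the camera images.
- pot: banjo pot (round body, no neck), 216 mm across, 88 mm high, about 2 kg, loose on the table; origin: centre of its underside, z up. A steel tailpiece plate (34 mm wide, top 72 mm above the table) stands just outside the hoop at the pot's +y. The metal hoop is on top of it, round the drum skin; a light touch does not turn it
- start (a point): start point of the sweep: middle of the hoop's top (88 mm above the table), 30 degrees round from the tailpiece on the robot's side. The groove's place differs and is not listed: its centre is 75 to 161 degrees round from the tailpiece (the pot's +y), counted from +y over the pot's -x side (nearer the robot) towards -y
- top (a point): centre of the hoop, at the height of its top. Hoop: flat-topped ring, inner radius 92, outer 108, middle of the band at 100 mm, top 88 mm above the table, 18 mm above the skin inside it. Its top is plain but for one groove, 50 mm long along the hoop, 18 mm deep, open at the top and on the inner and outer sides
- head (a joint): how far the drum skin, with the hoop and key on it, is pressed down, m: 0 free, 0.004 at the stop. It springs back. It starts to give at 4 to 5 N (its preload) and gives 1 mm for each further 2.5 N
- key (a joint): how far the locking key is pressed down, m: 0 up (start), 0.005 fully down. A metal bar 44 mm long along the hoop and 14 mm wide, in the middle of the groove, its top 7 mm below the hoop's top at the start. It needs about 3 N and stays where it is left
- jar: glass jar 60 mm wide, 75 mm high, standing to one side of the pot, not to be touched; origin at its underside
- mug: white mug 76 mm wide, 85 mm high, standing on the other side of the pot, not to be touched; origin at its underside
Mind the look-alikes: they are no part of the job. What is meant by the pot is not orange, pink or turquoise, and is the larger of those in its own colour.

How it is judged:
By the outcome, as a careful person would: the job done as asked, in the order asked, and still so for the second after the job is handed in, with the robot touching nothing.
It also fails if it takes over 72 s, if anything falls off the work surface, if the arm or the gripper's body presses on something with over 40 N, if the wrist force passes 120 N, or if a joint passes its speed limit or range.

## Robot

A 6-joint arm with a two-finger parallel gripper is mounted at the origin on the work surface. World frame = base frame: x ahead of the robot, y to its left, z up, the work surface at z = 0. Lengths are in m, angles in rad, forces in N, time in s.
With the tool pointing down it reaches from about 0.375 to 0.975 m from the base axis. Payload 3.8 kg.
Tool frame: the origin (TCP) lies where the fingers leave the gripper's body, on its centre line; the fingertips stand 73 mm ahead of it and the grasp point (between the pads) lies 54 mm ahead of it (nose_length is the distance from the TCP to the fingertips, in m); z points along the fingers, y is the line along which they close (so a half turn about z gives the same grasp; the last joint's range is limited). The gripper opens to 85 mm and grips with 20 to 120 N. Pads are 22 mm wide; open, the fingers measure 114 mm over their backs; the gripper's body (76 mm by 85 mm) begins 54 mm behind the grasp point. The pads swing forward as they close: fully open they stand 13 mm farther back than shut.
Start: joints at [1.11, 0.264, 1.604, -0, 1.274, -0.037], TCP at [0.278, 0.615, 0.304] pointing down, gripper open.
Joint ranges: [-2.63, 2.63], [-0.94, 2.18], [0.31, 2.57], [-1.31, 4.45], [0, 2.66], [-2.55, 2.55]. Speed limits (rad/s): [2.57, 2.57, 3.14, 3.14, 3.14, 3.14].

## Interface

Orientations are given as a rotation vector (axis times angle).
In Python, from workcell import read_state, read_camera, calibration, finish_job, look_for, cut_out, tip_of, nose_length gives the robot as it stands.
- The arm moves only by the tool step_arm, never from a script. Its argument "targets" is a list of rows, each a list of 3 entries, a list of its own where there are three numbers: the turn, a rotation vector about the tool's x, y, z in rad, then the shift along the tool's x, y, z in mm, then the finger opening in mm, from 0 to 85.4. In form: [[[ax, ay, az], [x, y, z], grip], ...]. A call has 1 to 5 rows; each row shifts and turns the commanded pose from where the row before left it, along the tool's axes as they then stand; what a row does not reach is not made up. A row lasts 1/12 s, in which the tool goes at most 41.7 mm and 7.16 degrees, less where a joint would pass 70% of its speed; a pose out of reach is approached as far as the arm can. A call with a gripper value outside its range is refused whole. The fingers move at their own pace and stop on an object; "grip_force" is the grip in N (left out, the last holds). Time passes only in rows, so rows that do not move let the fingers close. It gives the time, the measured TCP pose, the force, the opening and the grip force at its end, in the units of the state.
- read_state(): the state, without advancing time (a new reading comes with each control period).
- read_camera(name): name is "scene" or "top" or "wrist"; returns the picture (420x560x3 uint8, red, green, blue); there is no depth.
- calibration(name): a dict with "camera_matrix" (3x3 intrinsics, pixels), "R" (3x3) and "t" (3): a world point X has camera coordinates R X + t. Camera axes: x right, y down, z forward; pixel columns grow to the right and rows downward; lengths in m; the calibration is good to about 2 mm. A picture is of the moment at which its call begins: read the wrist's pose just before it. calibration takes no time and is no camera call; for the wrist camera it gives the pose at the moment of the call.
- finish_job(): hands the job in; it is judged then, once.
Trained networks look in the newest picture that a camera, given by its name, has taken for a name from the list of things; names that differ only in an ending like _2 or _b are one class to them, and where a whole thing is asked for, a point or a joint stands for the part that bears it (a point fixed in the world has none). Each returns a list of dicts, best first, with "score" (0 to 1); they miss things now and then, are a little off and sometimes report something else, mostly with a low value. They report only what shows in the picture. A call takes as long as a camera call. They do not tell look-alikes from the thing itself.
- look_for(camera, query): "extent" ([left, top, right, bottom] in pixels, round what is visible of it).
- cut_out(camera, query): "region" (420x560 bool, what is visible of it) and "extent" ([left, top, right, bottom] in pixels, round what is visible of it).
- tip_of(camera, query): "at" ([row, column] in pixels: a listed point, or the origin of a listed thing).
The state is a dict: "time": time; "q": joint angles; "joint_vel": joint speeds; "joint_torque": joint torques, N m; "tool_pos": TCP position; "tcp_rot": TCP orientation; "wrist_force": force on the tool from outside, world axes, zero at the start; "torque": the same for the moment, N m; "width": opening from 0.0 (shut) to 1.0 (fully open); "grip_force": force on a finger pad.
Only numpy, scipy, OpenCV 4.12 (cv2) and the standard library are available. Lean on these libraries where they do the work, as an engineer would, in place of code of your own. Each camera call takes 0.05 s, during which the arm holds its last target. There are 200 camera calls.

## Working session

There is one attempt and no reset: what is moved stays moved. The work goes in short steps, Python scripts to look and compute and a tool call to move; the robot and the scene stay as the last step left them, time stands still between calls to the robot, and variables do not carry over. Pictures are saved under pics/ and viewed, at most 10 in all, crops included, and the job is handed in when it is done.

Besides the shell and the picture viewer there is one more tool, called after "Call:" in YAML: its name, and indented under it one key for each argument. step_arm: Moves the arm, as the interface text tells. Its arguments: {"type":"object","properties":{"targets":{"type":"array","items":{"type":"array"}},"grip_force":{"type":"number"}},"required":["targets"]}

```bash
mkdir -p pics; ls; python3 - <<'E'
from workcell import *
import cv2,numpy as np
s=read_state();print({k:np.round(v,3) for k,v in s.items()}, nose_length if not callable(nose_length) else nose_length())
a=read_camera("scene");
for q in["pot","jar","mug"]:
  print('scene',q,[(np.round(d["extent"]),round(d["score"],2)) for d in look_for("scene",q)])
b=read_camera("top")
for q in["pot","jar","mug"]:
  print('top',q,[(np.round(d["extent"]),round(d["score"],2)) for d in look_for("top",q)])
for q in["pot","top","start","key","jar","mug"]:
  print('top',q,[(np.round(d["at"]),round(d["score"],2)) for d in tip_of("top",q)])
cv2.imwrite("pics/a.png",cv2.resize(np.vstack([a,b])[:,:,::-1],None,fx=.71,fy=.71))
cv2.imwrite("pics/b.png",b[:,:,::-1])
cv2.imwrite("pics/s.png",a[:,:,::-1])
for c in["scene","top"]:print(calibration(c))
E
```

```text
pics
{'time': np.float64(0.0), 'q': array([ 1.11 ,  0.265,  1.605,  0.   ,  1.274, -0.037]), 'joint_vel': array([ 0.002,  0.001, -0.001, -0.001,  0.002, -0.001]), 'joint_torque': array([-2.0000e-03, -5.1513e+01, -3.6731e+01, -0.0000e+00,  1.3000e-02,
        0.0000e+00]), 'tool_pos': array([0.277, 0.615, 0.303]), 'tcp_rot': array([-6.610e-01, -3.071e+00,  3.000e-03]), 'wrist_force': array([-0.171,  0.356,  0.105]), 'torque': array([-0.003, -0.012, -0.051]), 'grip_force': np.float64(0.0), 'width': np.float64(1.002)} 0.0726
scene pot [(array([362., 270., 440., 349.]), 0.87), (array([271., 188., 360., 270.]), 0.8), (array([264., 275., 340., 350.]), 0.73), (array([247., 120., 319., 185.]), 0.73), (array([363., 147., 445., 219.]), 0.63)]
scene jar [(array([406., 241., 429., 277.]), 0.83)]
scene mug [(array([167., 160., 206., 200.]), 0.56)]
top pot [(array([216., 160., 307., 252.]), 0.75), (array([297., 258., 395., 357.]), 0.71), (array([202.,  82., 268., 149.]), 0.67), (array([121., 120., 191., 186.]), 0.62), (array([151., 270., 245., 365.]), 0.58)]
top jar [(array([144., 207., 171., 229.]), 0.61)]
top mug [(array([403., 194., 441., 235.]), 0.7), (array([141., 205., 173., 230.]), 0.6)]
top pot [(array([304., 342.]), 0.94), (array([117., 237.]), 0.65), (array([155., 161.]), 0.65), (array([211., 261.]), 0.63), (array([307., 203.]), 0.61)]
top top [(array([155., 153.]), 0.93), (array([319., 197.]), 0.76), (array([309., 346.]), 0.76), (array([208., 258.]), 0.75), (array([111., 233.]), 0.64)]
top start [(array([359., 186.]), 0.86), (array([ 84., 234.]), 0.83), (array([134., 129.]), 0.79), (array([265., 345.]), 0.78), (array([231., 224.]), 0.68), (array([219., 417.]), 0.4)]Traceback (most recent call last):
  File "<stdin>", line 11, in <module>
ValueError: it knows: jar, mug, pot, start, top
```

```bash
python3 - <<'E'
from workcell import *
import cv2,numpy as np
for c in["scene","top"]:
  a=read_camera(c);cv2.imwrite(f"pics/{c}.png",a[:,:,::-1]);k=calibration(c);print(c,k["camera_matrix"].round(1).tolist(),k["R"].round(3).tolist(),k["t"].round(3))
E
```

```text
scene [[520.0, 0.0, 283.0], [0.0, 520.0, 208.6], [0.0, 0.0, 1.0]] [[-0.458, 0.889, -0.014], [0.626, 0.311, -0.715], [-0.631, -0.336, -0.699]] [ 0.269 -0.292  1.747]
top [[472.1, 0.0, 287.0], [0.0, 472.1, 208.0], [0.0, 0.0, 1.0]] [[0.015, -1.0, -0.004], [-0.994, -0.015, -0.107], [0.107, 0.006, -0.994]] [1.000e-03 5.620e-01 1.163e+00]
```

View pics/top.png

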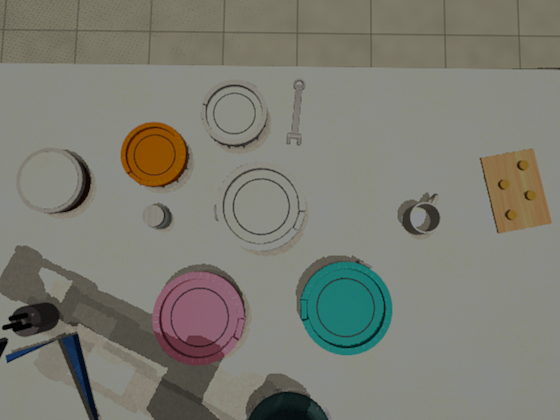

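View pics/scene.png

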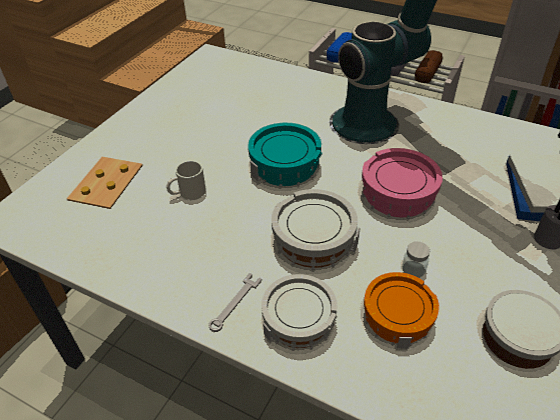

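Candidates for the pot in top.png: white (258,208), smaller white (235,114), orange (155,155), pink (199,318), turquoise (346,307) and a plain white drum (52,181). The choice is the white one at (258,208), which lies between the jar (157,215) and the mug (422,217). I'll check it in a close crop.

```bash
cat > h.py <<'E'
from workcell import *
import cv2,numpy as np
def ray(c,u,v,z,k=None):
  k=k or calibration(c);d=k["R"].T@np.linalg.inv(k["camera_matrix"])@[u,v,1];o=-k["R"].T@k["t"]
  return o+d*(z-o[2])/d[2]
def px(c,X,k=None):
  k=k or calibration(c);p=k["camera_matrix"]@(k["R"]@np.asarray(X)+k["t"]);return p[:2]/p[2]
E
python3 - <<'E'
from h import *
a=cv2.imread("pics/top.png")[145:265,200:320];b=cv2.imread("pics/scene.png")[180:280,260:370]
cv2.imwrite("pics/crop.png",np.hstack([cv2.resize(a,(400,400),interpolation=2),cv2.resize(b,(400,400),interpolation=2)]))
for c in["top","scene"]:
  read_camera(c)
  for q,z in[("pot",0),("top",.088),("start",.088),("jar",0),("mug",0)]:
    print(c,q,[(ray(c,d["at"][1],d["at"][0],z)[:2].round(3).tolist(),round(d["score"],2)) for d in tip_of(c,q)])
for u,v in[(216,160),(307,252)]:print(ray("top",u,v,.088))
for u,v in[(202,82),(268,149)]:print(ray("top",u,v,.088))
E
```

```text
top pot [([0.557, 0.071], 0.95), ([0.325, -0.129], 0.74), ([0.698, 0.341], 0.73), ([0.801, 0.146], 0.68), ([0.299, 0.219], 0.6)]
top top [([0.321, -0.137], 0.98), ([0.794, 0.142], 0.84), ([0.29, 0.211], 0.71), ([0.683, 0.338], 0.71), ([0.556, 0.076], 0.62)]
top start [([0.418, -0.12], 0.88), ([0.727, 0.389], 0.85), ([0.196, 0.237], 0.73), ([0.497, 0.152], 0.55)]
top jar [([0.531, 0.345], 0.91)]
top mug [([0.535, -0.318], 0.7)]
scene pot [([0.301, 0.211], 0.92), ([0.807, 0.155], 0.82), ([0.327, -0.128], 0.82), ([0.569, 0.076], 0.67), ([0.696, 0.343], 0.63)]
scene top [([0.711, 0.351], 0.73), ([0.562, 0.075], 0.63), ([0.326, -0.132], 0.6), ([0.302, 0.218], 0.59), ([0.81, 0.16], 0.58), ([0.619, -0.255], 0.31)]
scene start [([0.894, 0.151], 0.88), ([0.41, -0.126], 0.84), ([0.494, 0.152], 0.75), ([0.743, 0.412], 0.73), ([0.209, 0.244], 0.7)]
scene jar [([0.534, 0.351], 0.72)]
scene mug [([0.537, -0.317], 0.58)]
[0.66998913 0.183334   0.088     ]
[ 0.45061015 -0.04031183  0.088     ]
[0.86583129 0.22419492 0.088     ]
[0.69906989 0.05740818 0.088     ]
```

View pics/crop.png

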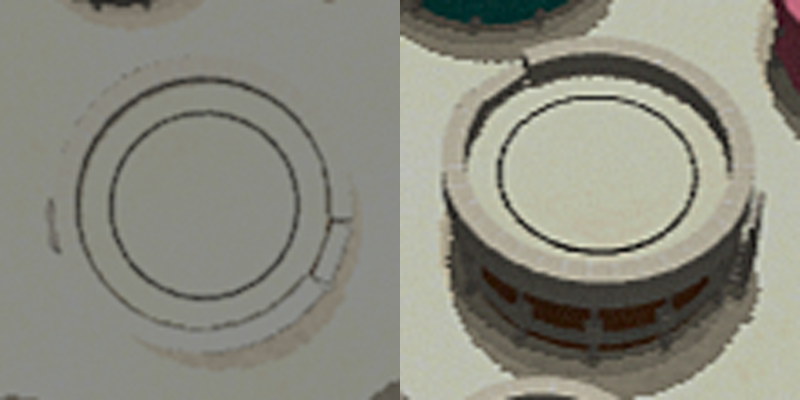

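The left half of the crop (top camera) shows the larger white pot. Its tailpiece is at the left, crop (55,228). A groove with the key in it is at the lower right, between crop (340,219) and (318,281). I'll now get the frame from the images.

```bash
python3 - <<'E'
from h import *
k=calibration("top")
f=lambda x,y,z:ray("top",200+(x+.5)*.3-.5,145+(y+.5)*.3-.5,z,k)[:2]
# inner top edge of hoop points
P=np.array([f(*p,.088) for p in[(77,203),(204,77),(330,195),(204,330),(115,113),(293,113),(115,293)]])
A=np.c_[2*P,np.ones(len(P))];s=np.linalg.lstsq(A,(P**2).sum(1),rcond=None)[0];c=s[:2];print("c",c,"r",(s[2]+c@c)**.5)
t=f(55,228,.072);print("tail",t-c,np.hypot(*(t-c)))
ty=np.arctan2(*(t-c)[::-1])
for g in[(340,219),(318,281)]:
  p=f(*g,.088);print(p-c,np.hypot(*(p-c)),np.degrees(np.arctan2(*(p-c)[::-1])-ty)%360)
print("tail deg",np.degrees(ty))
for d in[20,30,40]:
  a=ty+np.radians(d);print(d,c+.1*np.array([np.cos(a),np.sin(a)]))
E
```

```text
c [0.56085138 0.0721468 ] r 0.09158879173856821
tail [-0.01890139  0.10926096] 0.11088381413931105
[-0.01081859 -0.09852969] 0.0991218505887493 163.91937286224547
[-0.05577582 -0.08328476] 0.1002361850700586 136.37513636864932
tail deg 99.81463437484531
20 [0.51113182 0.15891065]
30 [0.49682079 0.1489588 ]
40 [0.48445529 0.13667306]
```

Call:
step_arm:
  targets:
    - [[0,0,0],[-26,-22,0],0]
    - [[0,0,0],[-26,-22,0],0]
    - [[0,0,0],[-26,-22,0],0]
    - [[0,0,0],[-26,-22,0],0]
    - [[0,0,0],[-26,-22,0],0]

```text
time: 1.67
tool_pos: [0.3512, 0.4602, 0.3039]
tcp_rot: [0.66, 3.071, 0.0]
wrist_force: [0.2, -1.0, -0.2]
width: 0.299
grip_force: 0.0
```

Call:
step_arm:
  targets:
    - [[0,0,0],[-26,-22,0],0]
    - [[0,0,0],[-26,-22,0],0]
    - [[0,0,0],[-26,-22,0],0]
    - [[0,0,0],[-26,-22,0],0]
    - [[0,0,0],[-26,-22,0],0]

```text
time: 2.08
tool_pos: [0.4245, 0.3063, 0.3041]
tcp_rot: [0.66, 3.071, 0.001]
wrist_force: [1.0, 1.3, 0.5]
width: 0.001
grip_force: 0.0
```

```bash
cat >> h.py <<'E'
from scipy.spatial.transform import Rotation as Ro
C=np.array([.562,.073]);T=99.8
def go(deg,tipz,r=.1,s=None):
  s=s or read_state();a=np.radians(T+deg)
  w=np.r_[C+r*np.array([np.cos(a),np.sin(a)]),tipz+nose_length]-s["tool_pos"]
  return (Ro.from_rotvec(s["tcp_rot"]).inv().apply(w)*1000).round(1)
def st():
  s=read_state();d=s["tool_pos"][:2]-C
  R=Ro.from_rotvec(s["tcp_rot"]).as_matrix()
  print("t",round(s["time"],2),"pos",s["tool_pos"].round(4),"tipz",(s["tool_pos"]+nose_length*R[:,2])[2].round(4),"r",np.hypot(*d).round(4),"deg",(np.degrees(np.arctan2(d[1],d[0]))-T)%360,"F",s["wrist_force"].round(2),"w",s["width"].round(3),"R",R.round(3).tolist())
E
python3 -c "
from h import *
st();print(go(30,.15))"
```

```text
Traceback (most recent call last):
  File "h.py", line 17, in st
    print("t",round(s["time"],2),"pos",s["tool_pos"].round(4),"tipz",(s["tool_pos"]+nose_length*R[:,2])[2].round(4),"r",np.hypot(*d).round(4),"deg",(np.degrees(np.arctan2(d[1],d[0]))-T)%360,"F",s["wrist_force"].round(2),"w",s["width"].round(3),"R",R.round(3).tolist())
                                                                                                                                                                                                                                ^^^^^^^^^^^^^^^^
AttributeError: 'float' object has no attribute 'round'
```

Call:
step_arm:
  targets:
    - [[0,0,0],[-26,-22,0],0]
    - [[0,0,0],[-26,-22,0],0]
    - [[0,0,0],[0,0,0],0]

```text
time: 2.33
tool_pos: [0.4554, 0.2418, 0.3042]
tcp_rot: [0.667, 3.068, -0.003]
wrist_force: [-0.3, -0.2, 0.7]
width: -0.002
grip_force: 0.0
```

```bash
sed -i 's/s\["width"\].round(3)/s["width"]/' h.py
python3 -c "
from h import *
st();print(go(30,.15));k=calibration('wrist');a=read_camera('wrist');cv2.imwrite('pics/w.png',a[:,:,::-1])
for q,z in (('top',.088),('start',.088),('pot',0)):
  print(q,[(ray('wrist',d['at'][1],d['at'][0],z,k)[:2].round(3),round(d['score'],2)) for d in tip_of('wrist',q)])"
```

```text
t 2.33 pos [0.4554 0.2418 0.3042] tipz 0.2316 r 0.1997 deg 22.46868709871282 F [-0.33 -0.23  0.71] w -0.0018760870318216087 R [[-0.91, 0.415, 0.002], [0.415, 0.91, -0.002], [-0.003, -0.002, -1.0]]
[-76.7 -65.9  81.9]
top [(array([0.56 , 0.077]), 0.79), (array([0.669, 0.338]), 0.57)]
start [(array([0.706, 0.395]), 0.96), (array([0.502, 0.152]), 0.75)]
pot [(array([0.689, 0.349]), 0.96), (array([0.296, 0.214]), 0.91), (array([0.561, 0.073]), 0.59)]
```

View pics/w.png

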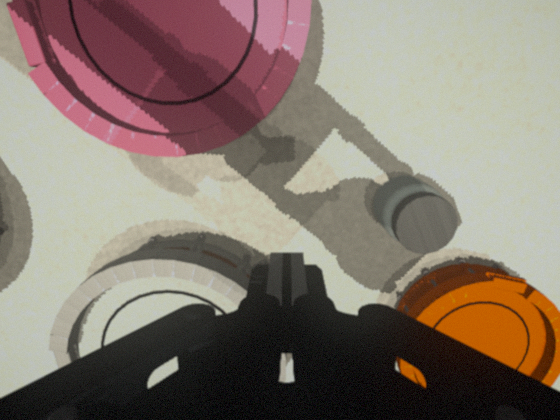

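The wrist image shows the pot at lower left (around (150,330)) and the closed fingertips near (287,258). The networks put the pot centre at (0.561, 0.074), which matches the earlier fit.

Call:
step_arm:
  targets:
    - [[0,0,0],[-26,-22,27],0]
    - [[0,0,0],[-26,-22,27],0]
    - [[0,0,0],[-25,-21,27],0]
    - [[0,0,0],[0,0,30],0]
    - [[0,0,0],[0,0,0],0]

```text
time: 2.95
tool_pos: [0.4916, 0.1575, 0.1895]
tcp_rot: [-0.659, -3.061, 0.008]
wrist_force: [-1.3, 0.3, -0.4]
width: -0.001
grip_force: 0.0
```

```bash
sed -i 's/\[.562,.073\]/[.561,.074]/' h.py; python3 -c "
from h import *
st();print(go(30,.092))"
```

```text
t 2.95 pos [0.4916 0.1575 0.1895] tipz 0.1169 r 0.1086 deg 29.89946074484628 F [-1.31  0.29 -0.42] w -0.0014998356332464379 R [[-0.911, 0.412, -0.011], [0.412, 0.911, -0.003], [0.009, -0.007, -1.0]]
[-7.8 -3.7 24.8]
```

Call:
step_arm:
  targets:
    - [[0,0,0],[-8,-4,8],0]
    - [[0,0,0],[0,0,8],0]
    - [[0,0,0],[0,0,7],0]
    - [[0,0,0],[0,0,0],0]
    - [[0,0,0],[0,0,0],0]

```text
time: 3.37
tool_pos: [0.5011, 0.1523, 0.1731]
tcp_rot: [0.659, 3.071, 0.001]
wrist_force: [-0.5, -0.1, -0.6]
width: 0.002
grip_force: 0.0
```

```bash
python3 -c "
from h import *
st();print(go(30,.088))"
```

```text
t 3.37 pos [0.5011 0.1523 0.1731] tipz 0.1005 r 0.0986 deg 27.59565683156528 F [-0.45 -0.08 -0.56] w 0.001908590620152459 R [[-0.912, 0.41, 0.001], [0.41, 0.912, 0.0], [-0.0, 0.001, -1.0]]
[ 3.2 -3.1 12.5]
```

Call:
step_arm:
  targets:
    - [[0,0,0],[3,-3,0],0]
    - [[0,0,0],[0,0,6],0]
    - [[0,0,0],[0,0,0],0]
    - [[0,0,0],[0,0,0],0]
    - [[0,0,0],[0,0,0],0]

```text
time: 3.78
tool_pos: [0.4971, 0.15, 0.1666]
tcp_rot: [0.661, 3.071, 0.0]
wrist_force: [-0.3, -0.5, 0.3]
width: 0.0
grip_force: 0.0
```

Call:
step_arm:
  targets:
    - [[0,0,0],[0,0,0],0]

```text
time: 3.87
tool_pos: [0.4972, 0.15, 0.1667]
tcp_rot: [0.661, 3.071, 0.0]
wrist_force: [-0.8, -0.5, 0.1]
width: -0.0
grip_force: 0.0
```

```bash
python3 -c "
from h import *
st();print(go(30,.088))"
```

```text
t 3.87 pos [0.4972 0.15   0.1667] tipz 0.0941 r 0.0992 deg 30.198792832937116 F [-0.75 -0.48  0.08] w -0.00018574219052384453 R [[-0.911, 0.411, 0.0], [0.411, 0.911, 0.0], [-0.0, 0.0, -1.0]]
[0.5 0.6 6.1]
```

Call:
step_arm:
  targets:
    - [[0,0,0],[0.5,0.5,3],0]
    - [[0,0,0],[0,0,2],0]
    - [[0,0,0],[0,0,0],0]
    - [[0,0,0],[0,0,0],0]
    - [[0,0,0],[0,0,0],0]

```text
time: 4.28
tool_pos: [0.4968, 0.1506, 0.1615]
tcp_rot: [-0.661, -3.071, 0.0]
wrist_force: [0.2, 0.7, -0.2]
width: 0.0
grip_force: 0.0
```

Call:
step_arm:
  targets:
    - [[0,0,0],[0,0,0.5],0]
    - [[0,0,0],[0,0,0],0]
    - [[0,0,0],[0,0,0],0]

```text
time: 4.53
tool_pos: [0.4969, 0.1507, 0.1611]
tcp_rot: [0.661, 3.071, 0.0]
wrist_force: [0.4, 0.5, -0.1]
width: 0.002
grip_force: 0.0
```

Call:
step_arm:
  targets:
    - [[0,0,0],[0,0,0.5],0]
    - [[0,0,0],[0,0,0],0]
    - [[0,0,0],[0,0,0],0]

```text
time: 4.78
tool_pos: [0.497, 0.1507, 0.1607]
tcp_rot: [0.661, 3.071, 0.0]
wrist_force: [0.1, 0.5, -0.2]
width: -0.003
grip_force: 0.2
```

Call:
step_arm:
  targets:
    - [[0,0,0],[0,0,0.4],0]
    - [[0,0,0],[0,0,0],0]
    - [[0,0,0],[0,0,0],0]

```text
time: 5.03
tool_pos: [0.497, 0.1507, 0.1606]
tcp_rot: [0.661, 3.071, 0.0]
wrist_force: [-0.6, -0.6, 4.5]
width: 0.001
grip_force: 2.1
```

Call:
step_arm:
  targets:
    - [[0,0,0],[0,0,0.3],0]
    - [[0,0,0],[0,0,0],0]
    - [[0,0,0],[0,0,0],0]

```text
time: 5.28
tool_pos: [0.497, 0.1507, 0.1602]
tcp_rot: [0.661, 3.071, 0.0]
wrist_force: [-1.2, -0.1, 5.2]
width: 0.002
grip_force: 2.6
```

Call:
step_arm:
  targets:
    - [[0,0,0],[0,0,-0.3],0]
    - [[0,0,0],[0,0,0],0]

```text
time: 5.45
tool_pos: [0.497, 0.1507, 0.1604]
tcp_rot: [0.661, 3.071, 0.0]
wrist_force: [-2.2, 0.1, 4.3]
width: 0.001
grip_force: 2.3
```

```bash
cat >> h.py <<'E'
def plan(d0,d1,n):
  "tool-frame increments along arc from current measured pose"
  s=read_state();st();p=s["tool_pos"][:2];R=Ro.from_rotvec(s["tcp_rot"])
  for d in np.linspace(d0,d1,n+1)[1:]:
    a=np.radians(T+d);q=C+.1*np.array([np.cos(a),np.sin(a)])
    print(round(d,1),(R.inv().apply(np.r_[q-p,0])*1000)[:2].round(1));p=q
E
python3 -c "
from h import *
plan(30,150,40)"
```

```text
t 5.45 pos [0.497  0.1507 0.1604] tipz 0.0878 r 0.0999 deg 30.04031191999796 F [-2.19  0.07  4.27] w 0.0013673389347696966 R [[-0.912, 0.411, 0.0], [0.411, 0.912, 0.0], [-0.0, 0.0, -1.0]]
33.0 [ 2.2 -4.7]
36.0 [ 1.9 -4.9]
39.0 [ 1.7 -5. ]
42.0 [ 1.4 -5. ]
45.0 [ 1.1 -5.1]
48.0 [ 0.9 -5.2]
51.0 [ 0.6 -5.2]
54.0 [ 0.3 -5.2]
57.0 [ 0.  -5.2]
60.0 [-0.2 -5.2]
63.0 [-0.5 -5.2]
66.0 [-0.8 -5.2]
69.0 [-1.1 -5.1]
72.0 [-1.3 -5.1]
75.0 [-1.6 -5. ]
78.0 [-1.8 -4.9]
81.0 [-2.1 -4.8]
84.0 [-2.3 -4.7]
87.0 [-2.6 -4.6]
90.0 [-2.8 -4.4]
93.0 [-3.  -4.3]
96.0 [-3.3 -4.1]
99.0 [-3.5 -3.9]
102.0 [-3.7 -3.7]
105.0 [-3.9 -3.5]
108.0 [-4.  -3.3]
111.0 [-4.2 -3.1]
114.0 [-4.4 -2.9]
117.0 [-4.5 -2.7]
120.0 [-4.6 -2.4]
123.0 [-4.8 -2.2]
126.0 [-4.9 -1.9]
129.0 [-5.  -1.7]
132.0 [-5.  -1.4]
135.0 [-5.1 -1.1]
138.0 [-5.2 -0.9]
141.0 [-5.2 -0.6]
144.0 [-5.2 -0.3]
147.0 [-5.2 -0. ]
150.0 [-5.2  0.2]
```

Call:
step_arm:
  targets:
    - [[0,0,0],[2.2,-4.7,-0.1],0]
    - [[0,0,0],[1.9,-4.9,0],0]
    - [[0,0,0],[1.7,-5,0],0]
    - [[0,0,0],[1.4,-5,0],0]

```text
time: 5.78
tool_pos: [0.4823, 0.1356, 0.1606]
tcp_rot: [0.661, 3.07, 0.001]
wrist_force: [1.7, 1.6, 4.2]
width: -0.0
grip_force: 1.8
```

Call:
step_arm:
  targets:
    - [[0,0,0],[1.1,-5.1,0],0]
    - [[0,0,0],[0.9,-5.2,0],0]
    - [[0,0,0],[0.6,-5.2,0],0]
    - [[0,0,0],[0.3,-5.2,0],0]

```text
time: 6.12
tool_pos: [0.471, 0.1178, 0.1605]
tcp_rot: [0.661, 3.071, 0.001]
wrist_force: [0.9, 2.8, 4.7]
width: 0.001
grip_force: 2.2
```

Call:
step_arm:
  targets:
    - [[0,0,0],[0,-5.2,0],0]
    - [[0,0,0],[-0.2,-5.2,0],0]
    - [[0,0,0],[-0.5,-5.2,0],0]
    - [[0,0,0],[-0.8,-5.2,0],0]

```text
time: 6.45
tool_pos: [0.4636, 0.0981, 0.1603]
tcp_rot: [-0.661, -3.071, -0.0]
wrist_force: [0.8, 3.6, 4.9]
width: -0.002
grip_force: 2.5
```

Call:
step_arm:
  targets:
    - [[0,0,0],[-1.1,-5.1,-0.2],0]
    - [[0,0,0],[-1.3,-5.1,0],0]
    - [[0,0,0],[-1.6,-5,0],0]

```text
time: 6.7
tool_pos: [0.4609, 0.0825, 0.1603]
tcp_rot: [-0.661, -3.071, 0.0]
wrist_force: [0.1, 2.9, 5.2]
width: -0.002
grip_force: 2.4
```

```bash
python3 -c "
from h import *
st();print(go(75,.0878))"
```

```text
t 6.7 pos [0.4609 0.0825 0.1603] tipz 0.0877 r 0.1004 deg 75.35062991161878 F [0.12 2.93 5.24] w -0.0015010587893539123 R [[-0.911, 0.411, -0.001], [0.411, 0.911, 0.0], [0.001, -0.0, -1.0]]
[-0.2  0.7 -0.1]
```

Call:
step_arm:
  targets:
    - [[0,0,0],[-2,-4.6,-0.3],0]
    - [[0,0,0],[-2.1,-4.7,0],0]
    - [[0,0,0],[-2.3,-4.7,0],0]

```text
time: 6.95
tool_pos: [0.461, 0.067, 0.1605]
tcp_rot: [-0.661, -3.07, 0.0]
wrist_force: [-0.5, 3.1, 4.2]
width: 0.001
grip_force: 2.2
```

Call:
step_arm:
  targets:
    - [[0,0,0],[-2.6,-4.6,-0.1],0]
    - [[0,0,0],[-2.8,-4.4,0],0]
    - [[0,0,0],[-3,-4.3,0],0]

```text
time: 7.2
tool_pos: [0.4632, 0.0514, 0.1606]
tcp_rot: [-0.661, -3.07, 0.001]
wrist_force: [-0.9, 2.1, 3.4]
width: -0.001
grip_force: 1.7
```

```bash
python3 -c "
from h import *
st();print(go(93,.0878))"
```

```text
t 7.2 pos [0.4632 0.0514 0.1606] tipz 0.088 r 0.1003 deg 93.20481460335333 F [-0.91  2.11  3.43] w -0.001018070983084669 R [[-0.912, 0.411, -0.001], [0.411, 0.912, -0.0], [0.001, -0.001, -1.0]]
[-0.1  0.5  0.2]
```

Call:
step_arm:
  targets:
    - [[0,0,0],[-3.3,-4.0,0],0]
    - [[0,0,0],[-3.5,-3.8,0],0]
    - [[0,0,0],[-3.7,-3.7,0],0]

```text
time: 7.45
tool_pos: [0.4682, 0.0366, 0.1606]
tcp_rot: [-0.66, -3.071, 0.001]
wrist_force: [-1.2, 2.4, 3.2]
width: -0.003
grip_force: 1.4
```

Call:
step_arm:
  targets:
    - [[0,0,0],[-3.9,-3.5,0],0]
    - [[0,0,0],[-4.0,-3.3,0],0]
    - [[0,0,0],[-4.2,-3.1,0],0]

```text
time: 7.7
tool_pos: [0.4753, 0.0226, 0.1606]
tcp_rot: [-0.661, -3.071, 0.001]
wrist_force: [-0.3, 1.0, 1.6]
width: -0.003
grip_force: 1.0
```

Contact is getting light, so I'll lower slightly.

Call:
step_arm:
  targets:
    - [[0,0,0],[-4.4,-2.9,0.2],0]
    - [[0,0,0],[-4.5,-2.7,0],0]
    - [[0,0,0],[-4.6,-2.4,0],0]

```text
time: 7.95
tool_pos: [0.4846, 0.0099, 0.1606]
tcp_rot: [-0.661, -3.071, 0.0]
wrist_force: [-1.5, 1.9, 3.2]
width: 0.0
grip_force: 1.5
```

```bash
python3 -c "
from h import *
st();print(go(120,.0878))"
```

```text
t 7.95 pos [0.4846 0.0099 0.1606] tipz 0.088 r 0.0997 deg 120.1683562074341 F [-1.49  1.86  3.16] w 0.0004620552789062502 R [[-0.912, 0.411, -0.0], [0.411, 0.912, -0.0], [0.0, -0.0, -1.0]]
[ 0.4 -0.1  0.2]
```

Call:
step_arm:
  targets:
    - [[0,0,0],[-4.4,-2.2,0.1],0]
    - [[0,0,0],[-4.9,-1.9,0],0]
    - [[0,0,0],[-5,-1.7,0],0]

```text
time: 8.2
tool_pos: [0.4952, -0.0011, 0.1606]
tcp_rot: [-0.661, -3.071, 0.0]
wrist_force: [-1.5, 2.2, 4.2]
width: 0.003
grip_force: 2.0
```

Call:
step_arm:
  targets:
    - [[0,0,0],[-5,-1.4,0],0]
    - [[0,0,0],[-5.1,-1.1,0],0]

```text
time: 8.37
tool_pos: [0.5034, -0.0075, 0.1605]
tcp_rot: [-0.661, -3.071, 0.0]
wrist_force: [-3.4, 2.1, 5.4]
width: -0.0
grip_force: 2.2
```

Call:
step_arm:
  targets:
    - [[0,0,0],[-5.2,-0.9,0],0]

```text
time: 8.45
tool_pos: [0.5078, -0.0105, 0.1605]
tcp_rot: [-0.661, -3.071, 0.0]
wrist_force: [-2.9, 2.4, 4.3]
width: -0.006
grip_force: 2.1
```

Call:
step_arm:
  targets:
    - [[0,0,0],[-5.2,-0.6,0],0]

```text
time: 8.53
tool_pos: [0.5124, -0.0133, 0.1605]
tcp_rot: [-0.661, -3.071, 0.0]
wrist_force: [-0.9, 0.9, 1.0]
width: -0.003
grip_force: 0.8
```

Call:
step_arm:
  targets:
    - [[0,0,0],[-5.2,-0.3,0],0]
    - [[0,0,0],[0,0,0],0]

```text
time: 8.7
tool_pos: [0.518, -0.016, 0.1605]
tcp_rot: [0.661, 3.07, -0.001]
wrist_force: [-0.1, -0.4, 0.0]
width: 0.001
grip_force: 0.0
```

```bash
python3 -c "
from h import *
st();print(go(150,.0878))
d=np.array([.5124,-.0133])-C;print(np.degrees(np.arctan2(d[1],d[0]))%360-T)
k=calibration('wrist');a=read_camera('wrist');cv2.imwrite('pics/w2.png',a[:,:,::-1])"
```

```text
t 8.7 pos [ 0.518  -0.016   0.1605] tipz 0.0879 r 0.0998 deg 144.65806011887503 F [-0.1  -0.38  0.  ] w 0.0008777739205301849 R [[-0.911, 0.411, 0.002], [0.411, 0.911, -0.001], [-0.002, -0.0, -1.0]]
[-9.3 -0.   0.1]
141.09526837258124
```

View pics/w2.png

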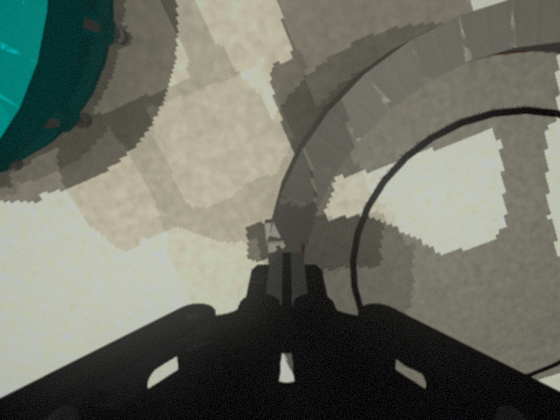

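The wrist image shows the fingertip (about (285,255)) over the band, just inside the groove's first edge. The contact force fell away at about 141.5°, which fits the groove edge seen at 136° plus half the tip width. I'll move to the groove centre and go down.

Call:
step_arm:
  targets:
    - [[0,0,0],[-4.6,0,0],0]
    - [[0,0,0],[-4.6,0,0],0]
    - [[0,0,0],[0,0,0],0]

```text
time: 9.0
tool_pos: [0.526, -0.0194, 0.1607]
tcp_rot: [0.661, 3.07, -0.0]
wrist_force: [0.3, 0.3, -1.1]
width: -0.002
grip_force: 0.0
```

Call:
step_arm:
  targets:
    - [[0,0,0],[0,0,2],0]
    - [[0,0,0],[0,0,2],0]
    - [[0,0,0],[0,0,1.5],0]
    - [[0,0,0],[0,0,0],0]

```text
time: 9.33
tool_pos: [0.5245, -0.0189, 0.1545]
tcp_rot: [-0.66, -3.07, 0.0]
wrist_force: [-0.2, 0.3, -0.4]
width: -0.003
grip_force: 0.0
```

```bash
python3 -c "
from h import *
st();print(go(150,.0878))"
```

```text
t 9.33 pos [ 0.5245 -0.0189  0.1545] tipz 0.0819 r 0.0998 deg 148.77453279214382 F [-0.17  0.3  -0.45] w -0.003440208006010231 R [[-0.912, 0.411, -0.001], [0.411, 0.912, 0.0], [0.001, -0.0, -1.0]]
[-2.1 -0.  -5.9]
```

Call:
step_arm:
  targets:
    - [[0,0,0],[-1.5,0,0],0]
    - [[0,0,0],[0,0,1],0]
    - [[0,0,0],[0,0,1],0]
    - [[0,0,0],[0,0,0],0]

```text
time: 9.67
tool_pos: [0.5267, -0.0197, 0.1533]
tcp_rot: [0.661, 3.071, 0.0]
wrist_force: [0.6, 0.4, 0.2]
width: -0.0
grip_force: 0.3
```

Call:
step_arm:
  targets:
    - [[0,0,0],[0,0,1],0]
    - [[0,0,0],[0,0,0.5],0]
    - [[0,0,0],[0,0,0],0]

```text
time: 9.92
tool_pos: [0.5267, -0.0197, 0.1518]
tcp_rot: [0.661, 3.071, 0.0]
wrist_force: [0.4, -0.6, 2.9]
width: -0.002
grip_force: 1.2
```

Call:
step_arm:
  targets:
    - [[0,0,0],[0,0,0.7],0]
    - [[0,0,0],[0,0,0.5],0]
    - [[0,0,0],[0,0,0],0]

```text
time: 10.17
tool_pos: [0.5267, -0.0197, 0.1504]
tcp_rot: [0.661, 3.071, -0.0]
wrist_force: [1.2, 0.2, 2.5]
width: 0.002
grip_force: 1.2
```

Call:
step_arm:
  targets:
    - [[0,0,0],[0,0,0.7],0]
    - [[0,0,0],[0,0,0.5],0]
    - [[0,0,0],[0,0,0],0]

```text
time: 10.42
tool_pos: [0.5267, -0.0197, 0.1492]
tcp_rot: [0.661, 3.071, 0.0]
wrist_force: [2.0, -1.2, 1.5]
width: 0.0
grip_force: 1.1
```

Call:
step_arm:
  targets:
    - [[0,0,0],[0,0,0.4],0]
    - [[0,0,0],[0,0,0],0]

```text
time: 10.58
tool_pos: [0.5267, -0.0197, 0.1488]
tcp_rot: [0.661, 3.071, 0.0]
wrist_force: [1.0, -0.4, 1.4]
width: -0.002
grip_force: 1.2
```

Call:
step_arm:
  targets:
    - [[0,0,0],[0,0,0.4],0]
    - [[0,0,0],[0,0,0],0]

```text
time: 10.75
tool_pos: [0.5266, -0.0197, 0.1485]
tcp_rot: [0.661, 3.071, 0.0]
wrist_force: [-0.6, -0.5, 2.5]
width: 0.002
grip_force: 1.6
```

Call:
step_arm:
  targets:
    - [[0,0,0],[0,0,0.4],0]
    - [[0,0,0],[0,0,0],0]

```text
time: 10.92
tool_pos: [0.5266, -0.0197, 0.1482]
tcp_rot: [0.661, 3.071, -0.0]
wrist_force: [1.0, -1.2, 5.2]
width: 0.002
grip_force: 2.5
```

Call:
step_arm:
  targets:
    - [[0,0,0],[0,0,0.3],0]
    - [[0,0,0],[0,0,0],0]

```text
time: 11.08
tool_pos: [0.5266, -0.0197, 0.148]
tcp_rot: [0.661, 3.071, -0.0]
wrist_force: [0.2, -1.5, 4.7]
width: 0.007
grip_force: 2.7
```

Call:
step_arm:
  targets:
    - [[0,0,0],[0,0,0.3],0]
    - [[0,0,0],[0,0,0],0]
    - [[0,0,0],[0,0,0],0]

```text
time: 11.33
tool_pos: [0.5266, -0.0197, 0.1478]
tcp_rot: [0.66, 3.071, -0.0]
wrist_force: [-0.0, -1.2, 5.3]
width: 0.0
grip_force: 3.0
```

The key has bottomed: it travelled about 5 mm and the force rose to the skin's preload. Lifting straight up.

Call:
step_arm:
  targets:
    - [[0,0,0],[0,0,-3],0]
    - [[0,0,0],[0,0,-10],0]
    - [[0,0,0],[0,0,-20],0]
    - [[0,0,0],[0,0,-30],0]
    - [[0,0,0],[0,0,-30],0]

```text
time: 11.75
tool_pos: [0.5247, -0.0193, 0.2399]
tcp_rot: [-0.66, -3.067, 0.0]
wrist_force: [0.6, 0.3, -0.3]
width: 0.001
grip_force: 0.0
```

Call:
step_arm:
  targets:
    - [[0,0,0],[35,0,-10],0]
    - [[0,0,0],[35,0,0],0]
    - [[0,0,0],[35,0,0],0]
    - [[0,0,0],[20,0,0],0]
    - [[0,0,0],[0,0,0],0]

```text
time: 12.17
tool_pos: [0.4081, 0.033, 0.2495]
tcp_rot: [-0.658, -3.068, -0.0]
wrist_force: [0.3, 1.0, -0.7]
width: -0.003
grip_force: 0.0
```

```bash
python3 -c "
from h import *
st();a=read_camera('top')[145:265,200:320];b=read_camera('scene')[180:280,260:370]
cv2.imwrite('pics/c2.png',np.hstack([cv2.resize(a,(400,400),interpolation=2),cv2.resize(b,(400,400),interpolation=2)])[:,:,::-1])"
```

```text
t 12.17 pos [0.4081 0.033  0.2495] tipz 0.1769 r 0.1583 deg 95.20929713215287 F [ 0.34  1.02 -0.74] w -0.0025923336817165036 R [[-0.912, 0.41, -0.004], [0.41, 0.912, 0.001], [0.004, -0.001, -1.0]]
```

View pics/c2.png

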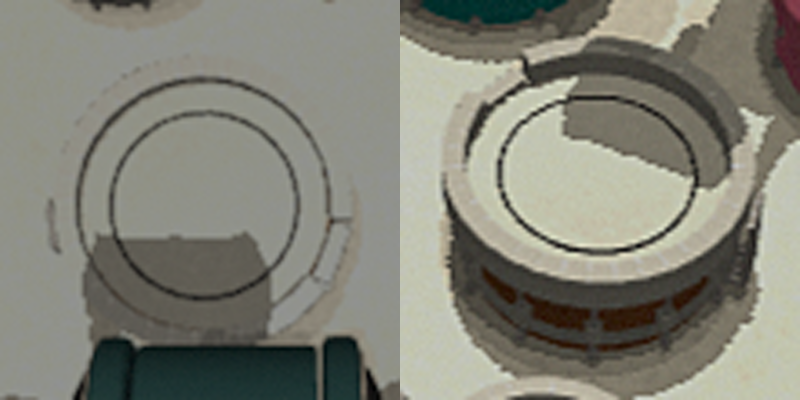

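The pot has not moved: its circle is still centred at crop (204,203) and the groove is still at (331,250). The arm is clear, so I'm handing in.

```bash
python3 -c "
from workcell import *
print(finish_job())"
```

```text
the job is handed in; nothing more can be done
None
```

I found the groove at about 150° round from the tailpiece, pressed the key about 5 mm to its stop with force readings of about 5 N or less, and handed the job in at about 12 s with the arm clear and the pot unmoved in the camera view.

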